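Clamp the big syringe into the syringe driver

ROBOT

A 6-joint arm with a two-finger parallel gripper is mounted at the origin on the work surface. World frame = base frame: x ahead of the robot, y to its left, z up, the work surface at z = 0. Lengths are in m, angles in degrees, forces in N, time in s.
With the tool pointing down it reaches from about 0.275 to 1 m from the base axis. Payload 8.4 kg.
Tool frame: the origin (TCP) lies between the finger pads; the fingertips stand ahead of it and the grasp point (between the pads) lies 3 mm ahead of it (env.nose_length is the z of the fingertips in the tool frame, in m); z points along the fingers, y is the line along which they close (so a half turn about z gives the same grasp; the last joint's range is limited). The gripper opens to 85 mm and grips with 20 to 120 N. Pads are 22 mm wide; open, the fingers measure 114 mm over their backs; the gripper's body (76 mm by 85 mm) begins 54 mm behind the grasp point. The pads swing forward as they close: fully open they stand 13 mm farther back than shut.
Start: joints at [75.665, 20.225, 93.587, -0, 66.188, -0.138], TCP at [0.153, 0.606, 0.253] pointing down, gripper open.
Joint ranges: [-150.9, 150.9], [-52.94, 120.26], [3.33, 152.33], [-74.26, 254.26], [0, 154.13], [-172.89, 172.89]. Speed limits (degrees/s): [127.2, 127.2, 159.86, 180, 180, 180].

INTERFACE

Orientations are given as a 3x3 rotation matrix whose columns are the frame's x, y, z axes.
In Python, from rig import env, get_image, workorder gives the robot as it stands.
- The arm moves only by the tool move_arm, never from a script. Its argument "steps" is a list of rows, each an object with "translation": the shift along the tool's x, y, z scaled (see below), a list of three; "twist": the turn about the tool's z scaled (see below). In form: [{"translation": [tx, ty, tz], "twist": twist}, ...]. A call has exactly 8 rows; each row shifts and turns the commanded pose from where the row before left it, along the tool's axes as they then stand; what a row does not reach is not made up. The controller multiplies each number of a shift by 800 mm and each number of a turn by 90 degrees. A row lasts 1/8 s, in which the tool goes at most 62.5 mm and 10.7 degrees, less where a joint would pass 70% of its speed; a pose out of reach is approached as far as the arm can. A call with a number of a shift or a turn outside -1 to 1 is refused whole. A call with a gripper value outside its range is refused whole. "fingers" is the closure, from 0 (fully open) to 1 (shut), set as the call begins (left out, the last holds). The fingers move at their own pace and stop on an object; the grip force is fixed at half the most. Time passes only in rows, so rows that do not move let the fingers close, or fill a call up. It gives the time, the measured TCP pose, the force, the opening and the grip force at its end, in the units of the state.
- env.read_state(): the state, without advancing time (a new reading comes with each control period).
- get_image(name): name is "scene" or "top" or "wrist"; returns a dict with "image" (420x560x3 uint8, red, green, blue), "vfov" (degrees; the focal length in pixels is half the picture's height over the tangent of half this angle, whatever the lens; pixels are square), "cx", "cy" (the principal point, pixels), "rvec" (rotation vector, rad) and "tvec" (3), from world to camera coordinates, as OpenCV has them. Camera axes: x right, y down, z forward; pixel columns grow to the right and rows downward; lengths in m; the calibration is good to about 2 mm. A picture is of the moment at which its call begins. There is no depth.
- workorder.job_done(): hands the job in; it is judged then, once.
The state is a dict: "time": time; "q": joint angles; "joint_velocities": joint speeds; "joint_torque": joint torques, N m; "tool_pos": TCP position; "tcp_rot": TCP orientation; "ft_force": force on the tool from outside, world axes, zero at the start; "ft_torque": the same for the moment, N m; "gripper_width": finger opening in m; "finger_force": force on a finger pad.
Only numpy, scipy, OpenCV 4.12 (cv2) and the standard library are available. Lean on these libraries where they do the work, as an engineer would, in place of code of your own. Each camera call takes 0.05 s, during which the arm holds its last target. There are 200 camera calls.

TASK

Load the syringe driver on the sill: lay the larger of the two syringes in its cradle, nozzle to the left and plunger towards the black pusher block, with the middle of its barrel midway between the two saddles. Then lift the sprung knobbed clamp bar clear of the barrel, swing it square across the barrel, lower it so that it presses the barrel down, and let go.

Things in the scene. Friction and masses are not known exactly. Their poses are not given: they have to be found in the camera images.
- driver: Grey syringe driver, fixed box 45 high (mm). Origin: sill level, under cradle middle; x away from robot, y left along cradle. Box x -52..92, y -150..100. Cradle: two 45-degree V saddles 8 thick at y -34 and 34, tops 83 high, reaching 32 either side; fingers fit between. Seated large barrel: axis x 0, 78 high; within 10 sideways it slides home. Black pusher block 98 high, face at y -130.
- syringe: Larger frosted syringe, 70 g, lying right of the driver. Origin: on its axis, at the finger flange (4 x 45 x 30 mm high, stops rolling); x to the nozzle. Barrel 30 mm diameter, x 0 to 116, middle 58; nozzle to 130; plunger to -49. Axis 15 up on the sill. Laid well, the flange is at driver y -58. The other syringe, same shape, is 19 mm in diameter, barrel 84: not that one.
- rod (a point): Axis of the clamp bar's upright 12 mm rod (driver x 70, y 0), at the sill. Flat steel bar 14 wide, 8 thick, reaches 92 from it. It starts aside, 69 to 100 degrees left of square, stays where turned, goes 20 degrees past square. Spring pulls bar down: lift 35 mm max, 4 to 7 N. At its stop the underside is 84 high, 9 below the seated barrel's top: lift 15 to 25 to swing over.
- knob (a point): Grip point on the bar's black upright knob, 16 mm in diameter, 34 tall: on its axis, 23 above the bar's top face and 11 below the knob's top. 70 mm from the rod's axis, about which it swings. Height above the sill: 115 with the bar at its stop, 124 resting on the seated large barrel. Square across the cradle it stands at driver x 0, y 0.

How it is judged (in metres and radians):
On the way, in this order (a step that is already met when the one before it is completed fails the run):
1. the larger syringe lies in the cradle, nozzle to the left, while the clamp bar is still turned aside (x of syringe in the frame of driver between -0.012 and 0.012 m and y of syringe in the frame of driver between -0.075 and -0.041 m and z of syringe in the frame of driver between 0.072 and 0.084 m and angle between the x axis of syringe and the y axis of driver, either way round below 0.2 rad and y of knob in the frame of driver above 0.04 m), for 0.2 s.
2. the clamp bar, still aside, is lifted at least 7 mm (z of knob in the frame of driver above 0.122 m and y of knob in the frame of driver above 0.03 m), for 0.05 s.
At the end, for the whole second after the job is handed in: Larger syringe at rest in both saddles, nozzle left, flange 58 mm (+-17) right of the cradle's middle, axis within 12 mm sideways, 6 mm in height, 11 degrees. Knob over the barrel within 22 mm along and 15 mm across, bar resting on the barrel (3.5 to 16 mm above its stop) (x of syringe in the frame of driver between -0.012 and 0.012 m and y of syringe in the frame of driver between -0.075 and -0.041 m and z of syringe in the frame of driver between 0.072 and 0.084 m and angle between the x axis of syringe and the y axis of driver, either way round below 0.2 rad and x of knob in the frame of driver between -0.015 and 0.015 m and y of knob in the frame of driver between -0.022 and 0.022 m and z of knob in the frame of driver between 0.1185 and 0.131 m and linear speed of syringe below 0.02 m/s); the robot touches nothing.
It also fails if it takes over 48 s, if anything falls off the work surface, if the arm or the gripper's body presses on something with over 40 N, if the wrist force passes 120 N, or if a joint passes its speed limit or range.

## Working session

There is one attempt and no reset: what is moved stays moved. The work goes in short steps, Python scripts to look and compute and a tool call to move; the robot and the scene stay as the last step left them, time stands still between calls to the robot, and variables do not carry over. Pictures are saved under pics/ and viewed, at most 13 in all, crops included, and the job is handed in when it is done.

Besides the shell and the picture viewer there is one more tool, called as name(argument=value, ...) on one line, values as JSON. move_arm: Moves the arm, as the interface text tells. Its arguments: {"type":"object","properties":{"steps":{"type":"array","items":{"type":"object","properties":{"translation":{"type":"array","items":{"type":"number"}},"twist":{"type":"number"}}}},"fingers":{"type":"number"}},"required":["steps"]}

```bash
ls; mkdir -p pics; python3 - <<'E'
from rig import env,get_image
import cv2,numpy as np,pickle
d={}
for n in("scene","top"):
    r=get_image(n);d[n]=r;cv2.imwrite(f"pics/{n}0.png",r["image"][:,:,::-1]);print(n,r["vfov"],r["cx"],r["cy"],np.array(r["rvec"]).ravel(),np.array(r["tvec"]).ravel())
pickle.dump(d,open("d0.pkl","wb"))
s=env.read_state();print(s["time"],s["tcp_rot"],env.nose_length,s["gripper_width"])
E
```

```text
pics
scene 54.706565456800256 276.8350427155631 210.84810636135614 [ 0.97428418  2.37790923 -1.17430418] [ 0.40046926 -0.11863017  1.0232221 ]
top 49.4131316916961 270.78205485404294 205.09560582272422 [ 2.19558154 -2.13319823  0.10383928] [-0.04461926  0.51821824  0.97051753]
0.1 [[-9.69445509e-01  2.45306547e-01 -3.20573232e-04]
 [ 2.45306756e-01  9.69444781e-01 -1.18798336e-03]
 [ 1.93579509e-05 -1.23032391e-03 -9.99999243e-01]] 0.022 0.08529808959272324
```

View pics/scene0.png

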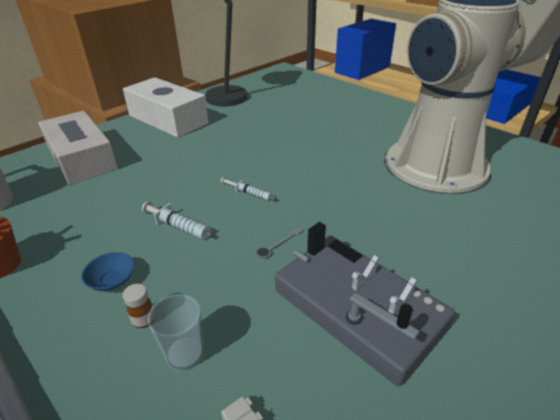

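View pics/top0.png

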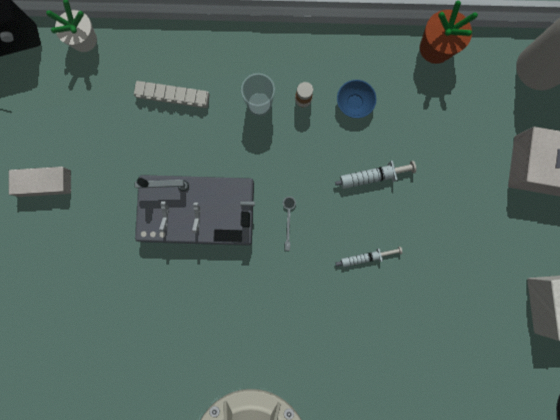

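The scene view shows the driver with its bar aside at about (380,315). The top view has the driver box at x 137–253, y 177–243, the knob near (143,183), the rod near (184,185), and the large syringe from its nozzle at (338,183) to its plunger at (414,168). I'll zoom in and compute positions.

```bash
cat > h.py <<'E'
import numpy as np,cv2,pickle
def ray(c,u,v):
    h=c["image"].shape[0];f=h/2/np.tan(np.radians(c["vfov"])/2)
    R,_=cv2.Rodrigues(np.array(c["rvec"],float));t=np.array(c["tvec"],float).ravel()
    return -R.T@t,R.T@np.array([(u-c["cx"])/f,(v-c["cy"])/f,1.])
def plane(c,u,v,z):
    o,d=ray(c,u,v);return o+d*(z-o[2])/d[2]
def proj(c,P):
    h=c["image"].shape[0];f=h/2/np.tan(np.radians(c["vfov"])/2)
    K=np.array([[f,0,c["cx"]],[0,f,c["cy"]],[0,0,1]])
    return cv2.projectPoints(np.array(P,float).reshape(-1,3),np.array(c["rvec"],float),np.array(c["tvec"],float),K,None)[0].reshape(-1,2)
def tri(c1,p1,c2,p2):
    o1,d1=ray(c1,*p1);o2,d2=ray(c2,*p2)
    s=np.linalg.lstsq(np.c_[d1,-d2],o2-o1,rcond=None)[0]
    a=o1+d1*s[0];b=o2+d2*s[1];return (a+b)/2,np.linalg.norm(a-b)
E
python3 - <<'E'
from h import *
d=pickle.load(open("d0.pkl","rb"))
t=d["top"]["image"][:,:,::-1];s=d["scene"]["image"][:,:,::-1]
z=lambda im,x,y,w,h,k:cv2.resize(im[y:y+h,x:x+w],None,fx=k,fy=k,interpolation=cv2.INTER_CUBIC)
A=z(t,130,165,133,85,6)
cv2.imwrite("pics/a.png",A)
B=z(t,330,155,100,50,6);C=z(s,135,195,90,50,6)
B=B[:,:540];cv2.imwrite("pics/b.png",np.vstack([z(s,265,215,200,165,4)[:, :800]])[:600])
# syringe mask: brighter/whiter than mat
for n,(x,y,w,h) in {"top":(330,150,95,50)}.items():
    im=d[n]["image"][y:y+h,x:x+w].astype(int)
    m=((im[:,:,0]>95)).astype(np.uint8)
    v,u=np.nonzero(m);pts=np.c_[u+x,v+y].astype(np.float32)
    P=np.array([plane(d[n],a,b,.015)[:2] for a,b in pts])
    vx,vy,x0,y0=cv2.fitLine(P.astype(np.float32),cv2.DIST_HUBER,0,.01,.01).ravel()
    if vy<0:vx,vy=-vx,-vy
    a=(P-[x0,y0])@[vx,vy];b=(P-[x0,y0])@[-vy,vx]
    print("axis",vx,vy,np.degrees(np.arctan2(-vx,vy)),"c",x0,y0,"ext",a.min(),a.max(),b.min(),b.max(),len(P))
    for lo in np.arange(-.1,.11,.006):
        k=(a>=lo)&(a<lo+.006)
        if k.any():print(round(lo,3),k.sum(),np.round([b[k].min(),b[k].max(),b[k].mean()],4))
# driver box: mask by colour
im=d["top"]["image"];print(im[230,180],im[200,220],im[260,180],im[210,120])
E
```

```text
axis -0.2229211 0.97483647 12.880662 c 0.59955114 -0.26057428 ext -0.0922906044693589 0.07752666727656676 -0.021326968903235398 0.022646391338597922 684
-0.094 16 [-0.0091  0.0094  0.0002]
-0.088 18 [-0.0122  0.0089 -0.0025]
-0.082 15 [-0.0047  0.0072  0.0013]
-0.076 15 [-0.0055  0.0063  0.001 ]
-0.07 15 [-0.0046  0.0068  0.0004]
-0.064 15 [-0.0051  0.0064  0.0009]
-0.058 16 [-0.005   0.0073  0.0011]
-0.052 14 [-0.0037  0.0064  0.0011]
-0.046 39 [-0.0209  0.0226 -0.0003]
-0.04 35 [-0.0213  0.0222  0.0003]
-0.034 30 [-0.012   0.0117 -0.0003]
-0.028 29 [-0.0125  0.0122  0.    ]
-0.022 28 [-0.012   0.0117 -0.0012]
-0.01 15 [-0.0098  0.0087 -0.0009]
-0.004 29 [-0.0111  0.0122  0.001 ]
0.002 29 [-0.0124  0.0114 -0.0008]
0.008 29 [-0.011   0.0122 -0.    ]
0.014 28 [-0.0119  0.0114 -0.0007]
0.02 28 [-0.011   0.0118 -0.0001]
0.026 29 [-0.0119  0.0114 -0.0001]
0.032 30 [-0.0114  0.0123  0.0004]
0.038 27 [-0.0118  0.0114 -0.0001]
0.044 29 [-0.0114  0.0119  0.0005]
0.05 24 [-0.01    0.0102 -0.0001]
0.056 28 [-0.0114  0.0119 -0.0001]
0.062 30 [-0.0118  0.0124  0.0004]
0.068 29 [-0.0113  0.0119  0.0006]
0.074 15 [-0.01    0.0111 -0.0011]
[87 91 98] [85 89 95] [ 85 110 102] [ 89 112 107]
```

View pics/a.png

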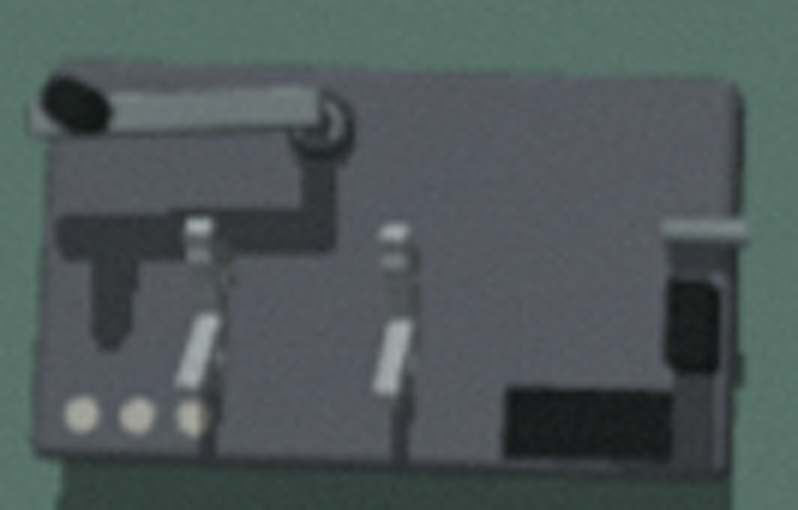

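View pics/b.png

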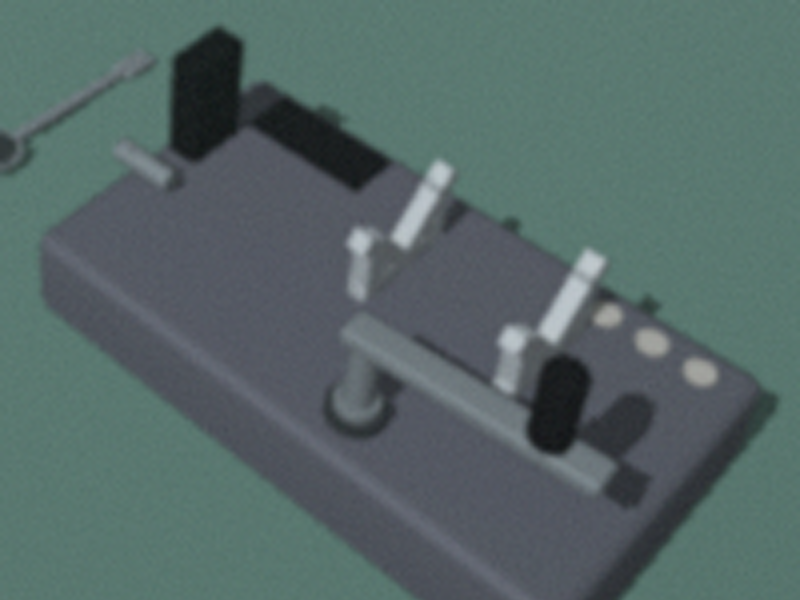

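In the zoomed top view, the box-top corners (crop pixels) are about (55,62), (738,83), (728,472) and (38,452). The rod is at (325,120), the knob top at (70,100), and the saddle arms are near x 200 and x 395. The scene crop shows the knob top at (570,362) and the bar's rod end at (358,330).

```bash
python3 - <<'E'
from h import *
d=pickle.load(open("d0.pkl","rb"));T=d["top"];S=d["scene"]
a=lambda X,Y:(130+(X+.5)/6-.5,165+(Y+.5)/6-.5)
b=lambda X,Y:(265+(X+.5)/4-.5,215+(Y+.5)/4-.5)
print("cam",ray(T,0,0)[0],ray(S,0,0)[0])
L=np.array([[92,100],[92,-150],[-52,-150],[-52,100]])/1e3
W=np.array([plane(T,*a(*p),.045)[:2] for p in[(55,62),(738,83),(728,472),(38,452)]])
print(W, [np.linalg.norm(W[i]-W[(i+1)%4]) for i in range(4)])
lc,wc=L.mean(0),W.mean(0);H=(L-lc).T@(W-wc);U,_,V=np.linalg.svd(H);R=V.T@U.T
t=wc-R@lc;print("driver",t,np.degrees(np.arctan2(R[1,0],R[0,0])),"res",(W-(L@R.T+t))*1e3)
P=lambda x,y,z:np.r_[R@[x,y]+t,z]
for n,p in dict(rod=(.07,0,.092),sadF1=(.032,.034,.083),sadF2=(.032,-.034,.083),sadN1=(-.032,.034,.083),sadN2=(-.032,-.034,.083),pushface=(0,-.13,.098)).items():
    q=proj(T,P(*p))[0];r=proj(S,P(*p))[0];print(n,((q-[130,165]+.5)*6-.5).round(),((r-[265,215]+.5)*4-.5).round())
K,e=tri(T,a(65,95),S,b(570,365));print("knobtop",K,e,"driver frame",R.T@(K[:2]-t))
E
```

```text
cam [ 0.41635844 -0.03878116  1.01862012] [0.89339551 0.36107755 0.54120207]
[[0.57486703 0.25760397]
 [0.57414109 0.01111445]
 [0.43464259 0.01001969]
 [0.43460703 0.25536247]] [np.float64(0.24649058603734883), np.float64(0.1395028010115945), np.float64(0.2453427802066198), np.float64(0.14027791002202591)]
driver [0.48451733 0.15848739] 0.10804284820432679 res [[-1.46156623 -1.05672455]
 [-2.65892488  2.45331389]
 [ 1.84231377  1.63009427]
 [ 2.27817733 -3.02668362]]
rod [299. 105.] [361. 322.]
sadF1 [201. 216.] [500. 332.]
sadF2 [398. 221.] [348. 234.]
sadN1 [191. 402.] [596. 239.]
sadN2 [390. 407.] [446. 151.]
pushface [670. 318.] [215.  51.]
knobtop [0.5496796  0.23034481 0.12701524] 0.003741055554977356 driver frame [0.06529766 0.07173441]
```

move_arm(steps=[{"translation": [0, 0, 0], "twist": 0.087}, {"translation": [0, 0, 0], "twist": 0.087}, {"translation": [0, 0, 0], "twist": 0.087}, {"translation": [0, 0, 0], "twist": 0.087}, {"translation": [0, 0, 0], "twist": 0.088}, {"translation": [0, 0, 0], "twist": 0.088}, {"translation": [0, 0, 0], "twist": 0.088}, {"translation": [0, 0, 0], "twist": 0.088}])

```text
time: 1.1
tool_pos: [0.1532, 0.6056, 0.2528]
tcp_rot: [[-0.217, 0.976, -0.0], [0.976, 0.217, -0.001], [-0.001, -0.0, -1.0]]
ft_force: [0.5, 0.4, -0.4]
gripper_width: 0.0854
finger_force: 0.0
```

move_arm(steps=[{"translation": [-0.07, 0.018, 0.005], "twist": 0}, {"translation": [-0.07, 0.018, 0.005], "twist": 0}, {"translation": [-0.07, 0.018, 0.005], "twist": 0}, {"translation": [-0.07, 0.018, 0.005], "twist": 0}, {"translation": [-0.07, 0.018, 0.005], "twist": 0}, {"translation": [-0.07, 0.018, 0.005], "twist": 0}, {"translation": [-0.07, 0.018, 0.005], "twist": 0}, {"translation": [-0.07, 0.018, 0.005], "twist": 0}])

```text
time: 2.1
tool_pos: [0.3654, 0.1929, 0.2212]
tcp_rot: [[-0.222, 0.975, 0.0], [0.975, 0.222, 0.0], [0.0, 0.0, -1.0]]
ft_force: [1.4, 0.6, -0.6]
gripper_width: 0.0852
finger_force: 0.0
```

move_arm(steps=[{"translation": [-0.07, 0.018, 0.005], "twist": 0}, {"translation": [-0.07, 0.018, 0.005], "twist": 0}, {"translation": [-0.07, 0.018, 0.005], "twist": 0}, {"translation": [-0.07, 0.018, 0.005], "twist": 0}, {"translation": [-0.07, 0.018, 0.005], "twist": 0}, {"translation": [-0.07, 0.018, 0.005], "twist": 0}, {"translation": [-0.07, 0.018, 0.005], "twist": 0}, {"translation": [0, 0, 0], "twist": 0}])

```text
time: 3.1
tool_pos: [0.5512, -0.1686, 0.1926]
tcp_rot: [[-0.218, 0.976, 0.0], [0.976, 0.218, -0.001], [-0.001, 0.0, -1.0]]
ft_force: [-1.7, -0.3, 0.1]
gripper_width: 0.0854
finger_force: 0.0
```

```bash
cat >> h.py <<'E'
def go(s,target,yaw=None):
    "tool-frame deltas in move units (total) to reach target TCP / tool-x yaw; translation in present axes"
    R=np.array(s["tcp_rot"]);p=np.array(s["tool_pos"])
    y=np.degrees(np.arctan2(R[1,0],R[0,0]))
    print("t",round(s["time"],2),"tcp",p.round(4),"yaw",y.round(2),"units",(R.T@(np.array(target)-p)/.8).round(4),"twist",None if yaw is None else round((y-yaw)/90,4))
E
python3 - <<'E'
from h import *
from rig import env,get_image
go(env.read_state(),[.5955,-.243,.026],102.9)
w=get_image("wrist");cv2.imwrite("pics/w1.png",w["image"][:,:,::-1]);pickle.dump(w,open("w1.pkl","wb"))
print(ray(w,0,0)[0]);ax=np.array([-.2229,.9748,0]);F=np.array([.6084,-.2996,.015])
print(proj(w,[F+ax*s for s in(-.049,0,.058,.116,.13)]).round(1))
E
```

```text
t 3.1 tcp [ 0.5512 -0.1686  0.1926] yaw 102.61 units [-0.1027  0.0337  0.2083] twist -0.0032
[ 0.53327053 -0.08604898  0.31413072]
[[298.5 338.6]
 [299.2 306.2]
 [300.3 263.8]
 [301.4 216.4]
 [301.7 204.1]]
```

View pics/w1.png

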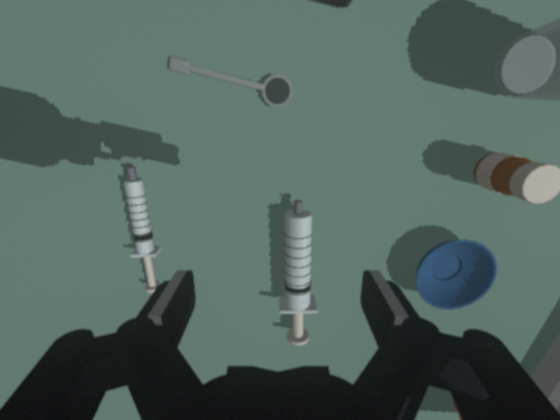

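The wrist view shows the large syringe centred at column ~298.5: nozzle tip at row 202, barrel end at row 212, flange at row 306, plunger end at row 338. That is within 2–3 px of my prediction.

```bash
python3 - <<'E'
from h import *
from rig import env
w=pickle.load(open("w1.pkl","rb"))
im=w["image"].astype(int);m=(im[:,:,0]>im[:,:,1]-8)&(im[:,:,0]>115)
rows=range(216,284);pts=[]
for v in rows:
    u=np.nonzero(m[v,270:330])[0]
    if len(u)>15: pts.append(plane(w,270+(u.min()+u.max())/2,v,.018)[:2])
P=np.array(pts,np.float32);vx,vy,x0,y0=cv2.fitLine(P,cv2.DIST_HUBER,0,.01,.01).ravel()
if vy<0:vx,vy=-vx,-vy
ax=np.array([vx,vy]);c=np.array([x0,y0]);print(len(P),"yaw",np.degrees(np.arctan2(vy,vx)))
f=plane(w,298.3,306,.015)[:2];e=plane(w,298.3,202,.015)[:2];pe=plane(w,298,338,.015)[:2]
s=[(q-c)@ax for q in(f,e,pe)];print("flange from each",s[0],s[1]-.130,s[2]+.049)
s0=np.mean([s[0],s[1]-.13,s[2]+.049]);g=c+ax*(s0+.058);print("flange",c+ax*s0,"mid",g)
go(env.read_state(),[*g,.026],np.degrees(np.arctan2(vy,vx)))
E
```

```text
Traceback (most recent call last):
cv2.error: OpenCV(4.12.0) /io/opencv/modules/imgproc/src/linefit.cpp:618: error: (-215:Assertion failed) npoints2 >= 0 || npoints3 >= 0 in function 'fitLine'
```

```bash
python3 - <<'E'
from h import *
from rig import env
w=pickle.load(open("w1.pkl","rb"))
im=w["image"].astype(int);print(im[250,270:326:4].tolist())
m=(im[:,:,0]>125)
pts=[]
for v in range(216,284):
    u=np.nonzero(m[v,270:330])[0]
    if len(u)>10: pts.append(plane(w,270+(u.min()+u.max())/2,v,.018)[:2])
P=np.array(pts,np.float32);vx,vy,x0,y0=cv2.fitLine(P,cv2.DIST_HUBER,0,.01,.01).ravel()
if vy<0:vx,vy=-vx,-vy
ax=np.array([vx,vy]);c=np.array([x0,y0]);print(len(P),"yaw",np.degrees(np.arctan2(vy,vx)))
f=plane(w,298.3,306,.015)[:2];e=plane(w,298.3,202,.015)[:2];pe=plane(w,298,338,.015)[:2]
s=[(q-c)@ax for q in(f,e,pe)];print("flange from each",s[0],s[1]-.130,s[2]+.049)
s0=np.mean([s[0],s[1]-.13,s[2]+.049]);g=c+ax*(s0+.058);print("flange",c+ax*s0,"mid",g)
go(env.read_state(),[*g,.026],np.degrees(np.arctan2(vy,vx)))
E
```

```text
[[79, 97, 89], [68, 83, 76], [69, 84, 77], [68, 83, 77], [88, 96, 96], [110, 120, 120], [132, 141, 141], [148, 158, 160], [164, 176, 175], [171, 183, 184], [148, 161, 161], [100, 123, 115], [101, 125, 116], [101, 124, 114]]
64 yaw 102.79081
flange from each -0.0651642281210086 -0.06300159416088179 -0.06450872983699683
flange [ 0.608697   -0.29832691] mid [ 0.59585626 -0.24176619]
t 3.15 tcp [ 0.5501 -0.1668  0.1925] yaw 102.65 units [-0.1041  0.0355  0.208 ] twist -0.0015
```

move_arm(steps=[{"translation": [-0.02, 0.006, 0.02], "twist": 0}, {"translation": [-0.03, 0.01, 0.03], "twist": 0}, {"translation": [-0.03, 0.01, 0.03], "twist": 0}, {"translation": [-0.0245, 0.0085, 0.02], "twist": 0}, {"translation": [0, 0, 0.03], "twist": 0}, {"translation": [0, 0, 0.03], "twist": 0}, {"translation": [0, 0, 0.03], "twist": 0}, {"translation": [0, 0, 0.015], "twist": 0}])

```text
time: 4.15
tool_pos: [0.5945, -0.2398, 0.0272]
tcp_rot: [[-0.223, 0.975, -0.002], [0.975, 0.223, 0.001], [0.001, -0.002, -1.0]]
ft_force: [0.4, -0.1, -0.9]
gripper_width: 0.0853
finger_force: 0.0
```

```bash
python3 - <<'E'
from h import *
from rig import env
go(env.read_state(),[.5955,-.2425,.026],102.8)
E
```

```text
t 4.15 tcp [ 0.5945 -0.2398  0.0272] yaw 102.86 units [-0.0036  0.0005  0.0015] twist 0.0007
```

move_arm(steps=[{"translation": [-0.003, 0, 0.001], "twist": 0}, {"translation": [0, 0, 0], "twist": 0}, {"translation": [0, 0, 0], "twist": 0}, {"translation": [0, 0, 0], "twist": 0}, {"translation": [0, 0, 0], "twist": 0}, {"translation": [0, 0, 0], "twist": 0}, {"translation": [0, 0, 0], "twist": 0}, {"translation": [0, 0, 0], "twist": 0}], fingers=1)

```text
time: 5.15
tool_pos: [0.5967, -0.2434, 0.0298]
tcp_rot: [[-0.221, 0.975, 0.002], [0.975, 0.221, -0.001], [-0.001, 0.002, -1.0]]
ft_force: [-1.3, 2.0, 5.2]
gripper_width: 0.0278
finger_force: 59.0
```

move_arm(steps=[{"translation": [0, 0, -0.02], "twist": 0}, {"translation": [0, 0, -0.03], "twist": 0}, {"translation": [0, 0, -0.03], "twist": 0}, {"translation": [0, 0, -0.03], "twist": 0}, {"translation": [0, 0, -0.03], "twist": 0}, {"translation": [0, 0, -0.03], "twist": 0}, {"translation": [0, 0, -0.02], "twist": 0}, {"translation": [0, 0, 0], "twist": 0}])

```text
time: 6.15
tool_pos: [0.5967, -0.2434, 0.1822]
tcp_rot: [[-0.222, 0.975, 0.003], [0.975, 0.222, -0.001], [-0.002, 0.002, -1.0]]
ft_force: [-0.4, 1.1, -1.3]
gripper_width: 0.0278
finger_force: 59.2
```

```bash
python3 - <<'E'
from h import *
from rig import env,get_image
s=env.read_state();go(s,[.4845,.1585,.16],90)
d={n:get_image(n) for n in("top","scene","wrist")};pickle.dump(d,open("d2.pkl","wb"))
z=lambda im,x,y,w,h,k:cv2.resize(im[y:y+h,x:x+w],None,fx=k,fy=k,interpolation=cv2.INTER_CUBIC)[:,:,::-1]
cv2.imwrite("pics/c.png",np.vstack([z(d["scene"]["image"],100,130,160,110,3)[:, :480],z(d["wrist"]["image"],160,180,240,135,2)]))
E
```

```text
t 6.15 tcp [ 0.5967 -0.2434  0.1822] yaw 102.8 units [ 0.521  -0.0255  0.0269] twist 0.1423
```

View pics/c.png

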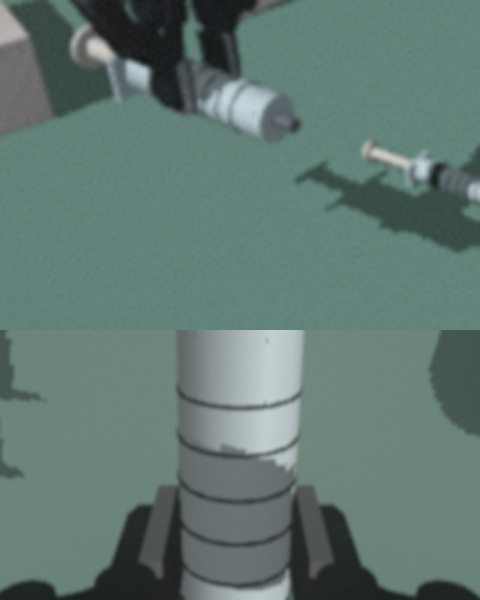

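The scene crop shows the syringe held level: nozzle tip near (296,125), barrel-end centre near (278,118), flange near (119,79). The wrist crop shows both pads on the barrel.

```bash
python3 - <<'E'
from h import *
d=pickle.load(open("d2.pkl","rb"));S=d["scene"];T=d["top"]
p=np.array([.5967,-.2434,.1822]);ax=np.array([-.2215,.9752,0]);n=np.array([.9752,.2215,0])
f=lambda X,Y:(100+(X+.5)/3-.5,130+(Y+.5)/3-.5)
for nm,q,s in(("nozzle",(297,125),.072),("barrel end",(278,118),.058),("flange",(119,79),-.058)):
    o,r=ray(S,*f(*q));k=((p-o)@n)/(r@n);X=o+k*r;print(nm,"along",(X-p)@ax,"expect",s,"z-tcp",X[2]-p[2])
E
```

```text
nozzle along 0.07737187242563173 expect 0.072 z-tcp -0.016662367952617635
barrel end along 0.06261204629092043 expect 0.058 z-tcp -0.016729130171013656
flange along -0.07773991275170662 expect -0.058 z-tcp -0.03311657877528798
```

move_arm(steps=[{"translation": [0, 0, 0], "twist": 0.071}, {"translation": [0, 0, 0], "twist": 0.071}, {"translation": [0.03, -0.008, 0], "twist": 0}, {"translation": [0.05, -0.014, 0], "twist": 0}, {"translation": [0.05, -0.014, 0], "twist": 0}, {"translation": [0.05, -0.014, 0], "twist": 0}, {"translation": [0.05, -0.014, 0], "twist": 0}, {"translation": [0.05, -0.014, 0], "twist": 0}])

```text
time: 7.3
tool_pos: [0.5319, -0.017, 0.1798]
tcp_rot: [[-0.003, 1.0, -0.001], [1.0, 0.003, 0.0], [0.0, -0.001, -1.0]]
ft_force: [0.7, 0.2, -0.9]
gripper_width: 0.0281
finger_force: 59.1
```

move_arm(steps=[{"translation": [0.05, -0.014, 0], "twist": 0}, {"translation": [0.05, -0.014, 0], "twist": 0}, {"translation": [0.05, -0.014, 0], "twist": 0}, {"translation": [0.04, -0.012, 0], "twist": 0}, {"translation": [0.03, -0.008, 0], "twist": 0}, {"translation": [0, 0, 0], "twist": 0}, {"translation": [0, 0, 0], "twist": 0}, {"translation": [0, 0, 0], "twist": 0}])

```text
time: 8.3
tool_pos: [0.4837, 0.1562, 0.1803]
tcp_rot: [[-0.0, 1.0, -0.0], [1.0, 0.0, -0.0], [-0.0, -0.0, -1.0]]
ft_force: [-0.1, 1.1, -1.5]
gripper_width: 0.0276
finger_force: 59.2
```

```bash
python3 - <<'E'
from h import *
from rig import env,get_image
s=env.read_state();go(s,[.4845,.157,.0955],90)
d={n:get_image(n) for n in("top","scene","wrist")};pickle.dump(d,open("d3.pkl","wb"))
z=lambda im,x,y,w,h,k:cv2.resize(im[y:y+h,x:x+w],None,fx=k,fy=k,interpolation=cv2.INTER_CUBIC)[:,:,::-1]
cv2.imwrite("pics/e.png",np.vstack([z(d["scene"]["image"],260,140,210,140,3)[:, :],z(d["wrist"]["image"],160,230,315,90,2)]))
p=np.array(s["tool_pos"])
q=proj(d["scene"],[p+[0,a,-.016] for a in(.072,.058,-.058,-.107)])
print(((q-[260,140]+.5)*3-.5).round())
E
```

```text
t 8.3 tcp [0.4837 0.1562 0.1803] yaw 90.01 units [0.001 0.001 0.106] twist 0.0001
[[532. 355.]
 [502. 339.]
 [290. 224.]
 [214. 183.]]
```

View pics/e.png

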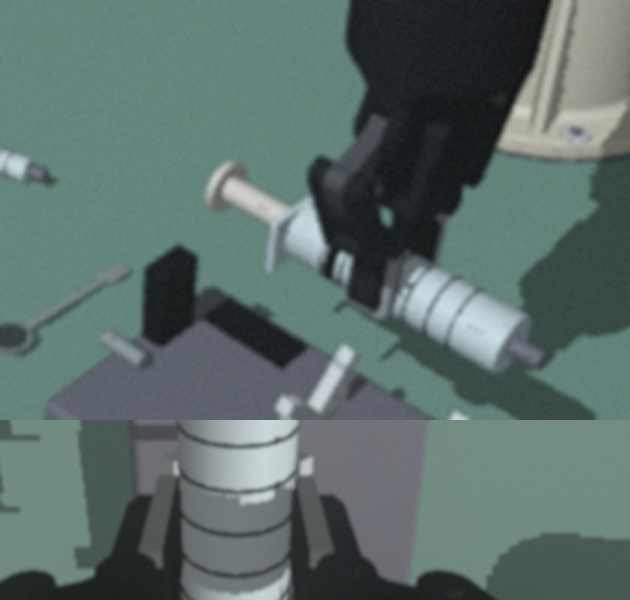

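The scene crop shows the syringe level over the cradle: nozzle tip (540,357), barrel end (510,342), plunger end (222,187). That puts its middle about 3 mm left of the TCP, so I can lower.

move_arm(steps=[{"translation": [0, 0.001, 0.015], "twist": 0}, {"translation": [0, 0, 0.02], "twist": 0}, {"translation": [0, 0, 0.02], "twist": 0}, {"translation": [0, 0, 0.02], "twist": 0}, {"translation": [0, 0, 0.015], "twist": 0}, {"translation": [0, 0, 0.01], "twist": 0}, {"translation": [0, 0, 0.004], "twist": 0}, {"translation": [0, 0, 0], "twist": 0}])

```text
time: 9.45
tool_pos: [0.4848, 0.1569, 0.0973]
tcp_rot: [[-0.0, 1.0, 0.0], [1.0, 0.0, 0.0], [0.0, 0.0, -1.0]]
ft_force: [-0.2, 0.6, -0.7]
gripper_width: 0.0279
finger_force: 59.2
```

```bash
python3 - <<'E'
from h import *
from rig import env,get_image
s=env.read_state();go(s,[.4845,.157,.0945],90);print(s["ft_force"])
d={n:get_image(n) for n in("top","scene","wrist")};pickle.dump(d,open("d4.pkl","wb"))
z=lambda im,x,y,w,h,k:cv2.resize(im[y:y+h,x:x+w],None,fx=k,fy=k,interpolation=cv2.INTER_CUBIC)[:,:,::-1]
cv2.imwrite("pics/f.png",np.vstack([z(d["scene"]["image"],260,180,210,140,3)[:, :],z(d["wrist"]["image"],160,230,315,90,2)]))
E
```

```text
t 9.45 tcp [0.4848 0.1569 0.0973] yaw 90.02 units [ 0.0001 -0.0003  0.0035] twist 0.0002
[-0.15116961  0.5565175  -0.71278108]
```

View pics/f.png

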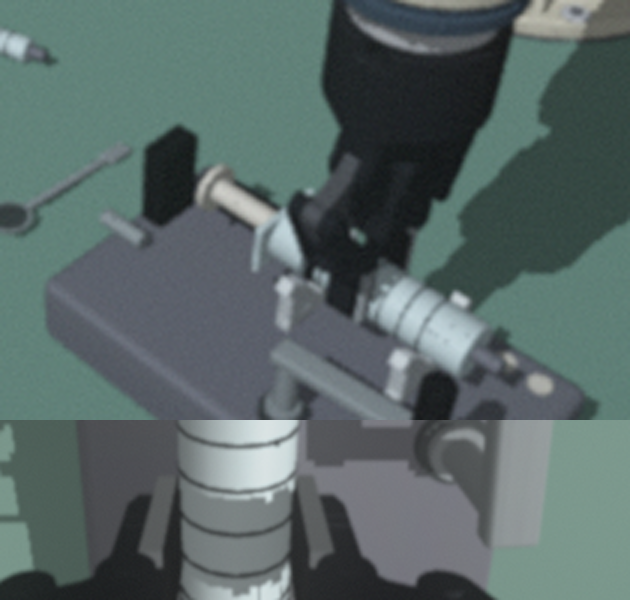

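The barrel sits between the saddle arms, with the flange to the right of the right saddle and no contact force yet. I'll lower until it touches.

move_arm(steps=[{"translation": [0, 0, 0.001], "twist": 0}, {"translation": [0, 0, 0.001], "twist": 0}, {"translation": [0, 0, 0.001], "twist": 0}, {"translation": [0, 0, 0], "twist": 0}, {"translation": [0, 0, 0], "twist": 0}, {"translation": [0, 0, 0], "twist": 0}, {"translation": [0, 0, 0], "twist": 0}, {"translation": [0, 0, 0], "twist": 0}])

```text
time: 10.6
tool_pos: [0.4847, 0.1569, 0.0949]
tcp_rot: [[-0.0, 1.0, 0.0], [1.0, 0.0, -0.0], [-0.0, 0.0, -1.0]]
ft_force: [0.0, 0.3, -0.7]
gripper_width: 0.0278
finger_force: 59.2
```

move_arm(steps=[{"translation": [0, 0, 0.001], "twist": 0}, {"translation": [0, 0, 0.001], "twist": 0}, {"translation": [0, 0, 0.001], "twist": 0}, {"translation": [0, 0, 0], "twist": 0}, {"translation": [0, 0, 0], "twist": 0}, {"translation": [0, 0, 0], "twist": 0}, {"translation": [0, 0, 0], "twist": 0}, {"translation": [0, 0, 0], "twist": 0}])

```text
time: 11.6
tool_pos: [0.4848, 0.1568, 0.0929]
tcp_rot: [[-0.001, 1.0, 0.0], [1.0, 0.001, -0.0], [-0.0, 0.0, -1.0]]
ft_force: [-1.1, -1.7, 5.0]
gripper_width: 0.0283
finger_force: 59.8
```

move_arm(steps=[{"translation": [0, 0, 0], "twist": 0}, {"translation": [0, 0, 0], "twist": 0}, {"translation": [0, 0, 0], "twist": 0}, {"translation": [0, 0, 0], "twist": 0}, {"translation": [0, 0, 0], "twist": 0}, {"translation": [0, 0, 0], "twist": 0}, {"translation": [0, 0, 0], "twist": 0}, {"translation": [0, 0, 0], "twist": 0}], fingers=0.4)

```text
time: 12.6
tool_pos: [0.4847, 0.1569, 0.0925]
tcp_rot: [[-0.0, 1.0, -0.0], [1.0, 0.0, -0.0], [-0.0, -0.0, -1.0]]
ft_force: [-0.2, -0.1, -0.5]
gripper_width: 0.0515
finger_force: 0.0
```

move_arm(steps=[{"translation": [0, 0, -0.01], "twist": 0}, {"translation": [0, 0, -0.02], "twist": 0}, {"translation": [0, 0, -0.03], "twist": 0}, {"translation": [0, 0, -0.04], "twist": 0}, {"translation": [0, 0, -0.04], "twist": 0}, {"translation": [0, 0, -0.03], "twist": 0}, {"translation": [0, 0, -0.02], "twist": 0}, {"translation": [0, 0, 0], "twist": 0}])

```text
time: 13.6
tool_pos: [0.4852, 0.1571, 0.2459]
tcp_rot: [[-0.0, 1.0, 0.002], [1.0, 0.0, 0.001], [0.001, 0.002, -1.0]]
ft_force: [-0.5, 0.4, -1.5]
gripper_width: 0.051
finger_force: 0.0
```

```bash
python3 - <<'E'
from h import *
from rig import env,get_image
s=env.read_state();go(s,[.55,.23,.2],90);print(s["gripper_width"])
d={n:get_image(n) for n in("top","scene","wrist")};pickle.dump(d,open("d5.pkl","wb"))
z=lambda im,x,y,w,h,k:cv2.resize(im[y:y+h,x:x+w],None,fx=k,fy=k,interpolation=cv2.INTER_CUBIC)[:,:,::-1]
a=z(d["scene"]["image"],260,200,200,150,2);b=d["wrist"]["image"][:,:,::-1][:300,160:560]
b=d["wrist"]["image"][:,:,::-1][:300,160:560]
cv2.imwrite("pics/g.png",np.vstack([a,b]))
D=np.array([.4845,.1585,0])
for n,p in dict(flange=(0,-.058,.078),bend=(0,.058,.078),nozz=(0,.072,.078),kn=(.0653,.0717,.126),rod=(.07,0,.092)).items():
    q=proj(d["scene"],D+p)[0];w=proj(d["wrist"],D+p)[0]
    print(n,((q-[260,200]+.5)*2-.5).round(),(w-[160,-300]).round())
E
```

```text
t 13.6 tcp [0.4852 0.1571 0.2459] yaw 90.02 units [0.0911 0.0809 0.0577] twist 0.0003
0.05102168446385649
flange [184. 115.] [117. 548.]
bend [312. 194.] [117. 438.]
nozz [330. 205.] [117. 423.]
kn [291. 213.] [200. 426.]
rod [190. 190.] [189. 501.]
```

View pics/g.png

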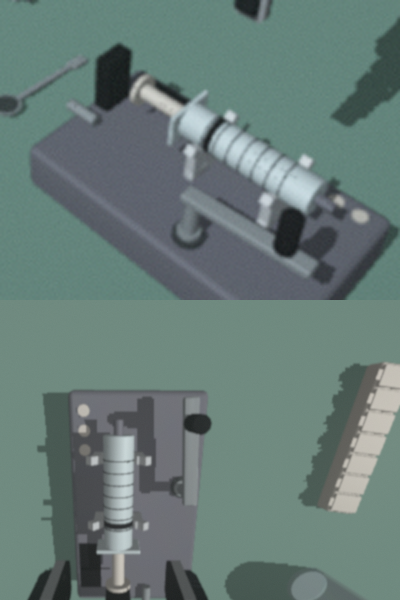

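The large syringe is seated: barrel end at about (119,436), flange at (119,550) and nozzle tip at about row 420, all within 3 px of prediction. The knob top in the wrist crop is at about (200,424). Next is the knob.

move_arm(steps=[{"translation": [0.03, 0.027, 0], "twist": 0}, {"translation": [0.03, 0.027, 0.01], "twist": 0}, {"translation": [0.0305, 0.0267, 0.02], "twist": 0}, {"translation": [0, 0, 0.03], "twist": 0}, {"translation": [0, 0, 0.02], "twist": -0.042}, {"translation": [0, 0, 0], "twist": 0}, {"translation": [0, 0, 0], "twist": 0}, {"translation": [0, 0, 0], "twist": 0}])

```text
time: 14.75
tool_pos: [0.5496, 0.2294, 0.1812]
tcp_rot: [[-0.066, 0.998, 0.001], [0.998, 0.066, 0.0], [0.0, 0.001, -1.0]]
ft_force: [0.5, 0.1, 0.3]
gripper_width: 0.0514
finger_force: 0.0
```

```bash
python3 - <<'E'
from h import *
from rig import env,get_image
s=env.read_state();go(s,[.5498,.2295,.120],93.8)
w=get_image("wrist");pickle.dump(w,open("w6.pkl","wb"))
cv2.imwrite("pics/k.png",w["image"][:,:,::-1])
K=np.array([.5498,.2295,0]);print(proj(w,[K+[0,0,.126],K+[0,0,.092],[.5545,.1585,.092],[.4845,.1585-.058,.078],[.4845,.1585+.058,.078]]).round(),proj(w,[K+[.008,0,.126],K+[0,.008,.126]]).round(1))
E
```

```text
t 14.75 tcp [0.5496 0.2294 0.1812] yaw 93.76 units [0.0001 0.0002 0.0765] twist -0.0005
[[277. 245.]
 [277. 226.]
 [277. 304.]
 [200. 342.]
 [197. 230.]] [[288.9 245.9]
 [277.7 234.1]]
```

View pics/k.png

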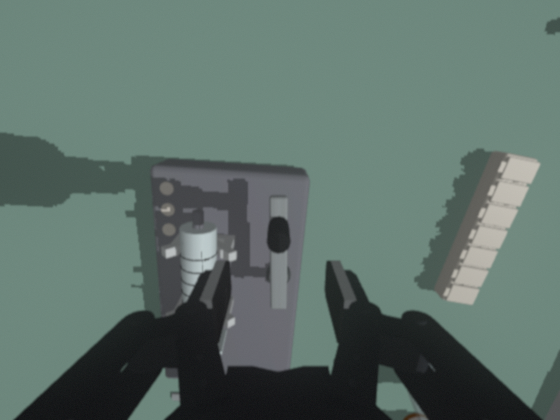

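The knob top is at (278,243), centred between the fingers and within 2 px of prediction. I'll descend, grip, then lift.

move_arm(steps=[{"translation": [0, 0, 0.015], "twist": 0}, {"translation": [0, 0, 0.02], "twist": 0}, {"translation": [0, 0, 0.02], "twist": 0}, {"translation": [0, 0, 0.015], "twist": 0}, {"translation": [0, 0, 0.0065], "twist": 0}, {"translation": [0, 0, 0], "twist": 0}, {"translation": [0, 0, 0], "twist": 0}, {"translation": [0, 0, 0], "twist": 0}])

```text
time: 15.8
tool_pos: [0.5495, 0.2294, 0.1198]
tcp_rot: [[-0.066, 0.998, 0.001], [0.998, 0.066, 0.0], [0.0, 0.001, -1.0]]
ft_force: [-0.0, -0.4, -0.3]
gripper_width: 0.0512
finger_force: 0.0
```

move_arm(steps=[{"translation": [0, 0, 0], "twist": 0}, {"translation": [0, 0, 0], "twist": 0}, {"translation": [0, 0, 0], "twist": 0}, {"translation": [0, 0, 0], "twist": 0}, {"translation": [0, 0, 0], "twist": 0}, {"translation": [0, 0, 0], "twist": 0}, {"translation": [0, 0, 0], "twist": 0}, {"translation": [0, 0, 0], "twist": 0}], fingers=1)

```text
time: 16.8
tool_pos: [0.5494, 0.2295, 0.1195]
tcp_rot: [[-0.066, 0.998, 0.0], [0.998, 0.066, 0.0], [0.0, 0.0, -1.0]]
ft_force: [-0.8, 2.5, 6.0]
gripper_width: 0.0139
finger_force: 58.5
```

move_arm(steps=[{"translation": [0, 0, -0.005], "twist": 0}, {"translation": [0, 0, -0.005], "twist": 0}, {"translation": [0, 0, -0.005], "twist": 0}, {"translation": [0, 0, -0.005], "twist": 0}, {"translation": [0, 0, -0.005], "twist": 0}, {"translation": [0, 0, 0], "twist": 0}, {"translation": [0, 0, 0], "twist": 0}, {"translation": [0, 0, 0], "twist": 0}])

```text
time: 17.8
tool_pos: [0.549, 0.2292, 0.1391]
tcp_rot: [[-0.066, 0.998, -0.0], [0.998, 0.066, -0.0], [-0.0, -0.0, -1.0]]
ft_force: [0.7, -0.8, -5.1]
gripper_width: 0.0141
finger_force: 58.5
```

move_arm(steps=[{"translation": [-0.0004, -0.0082, 0], "twist": -0.0597}, {"translation": [-0.0004, -0.0082, 0], "twist": -0.0597}, {"translation": [-0.0004, -0.0082, 0], "twist": -0.0597}, {"translation": [-0.0004, -0.0082, 0], "twist": -0.0597}, {"translation": [0, 0, 0], "twist": 0}, {"translation": [0, 0, 0], "twist": 0}, {"translation": [0, 0, 0], "twist": 0}, {"translation": [0, 0, 0], "twist": 0}])

```text
time: 18.8
tool_pos: [0.5242, 0.2227, 0.1393]
tcp_rot: [[-0.427, 0.904, 0.0], [0.904, 0.427, -0.0], [-0.0, 0.0, -1.0]]
ft_force: [3.2, -3.0, -5.0]
gripper_width: 0.0143
finger_force: 58.5
```

move_arm(steps=[{"translation": [-0.0004, -0.0082, 0], "twist": -0.0597}, {"translation": [-0.0004, -0.0082, 0], "twist": -0.0597}, {"translation": [-0.0004, -0.0082, 0], "twist": -0.0597}, {"translation": [-0.0004, -0.0082, 0], "twist": -0.0597}, {"translation": [-0.0004, -0.0082, 0], "twist": -0.0597}, {"translation": [-0.0004, -0.0082, 0], "twist": -0.0597}, {"translation": [0, 0, 0], "twist": 0}, {"translation": [0, 0, 0], "twist": 0}])

```text
time: 19.8
tool_pos: [0.4958, 0.1972, 0.1397]
tcp_rot: [[-0.843, 0.537, 0.002], [0.537, 0.843, 0.001], [-0.001, 0.002, -1.0]]
ft_force: [5.0, -2.3, -4.7]
gripper_width: 0.0141
finger_force: 58.6
```

move_arm(steps=[{"translation": [-0.0004, -0.0082, 0], "twist": -0.0597}, {"translation": [-0.0004, -0.0082, 0], "twist": -0.0597}, {"translation": [-0.0004, -0.0082, 0], "twist": -0.0597}, {"translation": [-0.0004, -0.0082, 0], "twist": -0.0597}, {"translation": [-0.0004, -0.0082, 0], "twist": -0.0597}, {"translation": [-0.0004, -0.0082, 0], "twist": -0.0597}, {"translation": [0, 0, 0], "twist": 0}, {"translation": [0, 0, 0], "twist": 0}])

```text
time: 20.8
tool_pos: [0.4856, 0.1603, 0.14]
tcp_rot: [[-1.0, 0.005, 0.004], [0.005, 1.0, 0.002], [-0.003, 0.002, -1.0]]
ft_force: [5.8, 0.8, -6.4]
gripper_width: 0.0144
finger_force: 58.6
```

move_arm(steps=[{"translation": [0, 0, 0.003], "twist": 0}, {"translation": [0, 0, 0.003], "twist": 0}, {"translation": [0, 0, 0.003], "twist": 0}, {"translation": [0, 0, 0.003], "twist": 0}, {"translation": [0, 0, 0.002], "twist": 0}, {"translation": [0, 0, 0], "twist": 0}, {"translation": [0, 0, 0], "twist": 0}, {"translation": [0, 0, 0], "twist": 0}])

```text
time: 21.8
tool_pos: [0.4856, 0.1604, 0.1288]
tcp_rot: [[-1.0, 0.005, 0.004], [0.005, 1.0, 0.002], [-0.004, 0.002, -1.0]]
ft_force: [5.3, -0.5, -4.9]
gripper_width: 0.0141
finger_force: 58.6
```

move_arm(steps=[{"translation": [0, 0, 0.001], "twist": 0}, {"translation": [0, 0, 0.001], "twist": 0}, {"translation": [0, 0, 0], "twist": 0}, {"translation": [0, 0, 0], "twist": 0}, {"translation": [0, 0, 0], "twist": 0}, {"translation": [0, 0, 0], "twist": 0}, {"translation": [0, 0, 0], "twist": 0}, {"translation": [0, 0, 0], "twist": 0}])

```text
time: 22.8
tool_pos: [0.4858, 0.1605, 0.1282]
tcp_rot: [[-1.0, 0.004, 0.004], [0.004, 1.0, 0.002], [-0.004, 0.002, -1.0]]
ft_force: [2.6, -0.2, 10.0]
gripper_width: 0.0141
finger_force: 60.4
```

move_arm(steps=[{"translation": [0, 0, 0], "twist": 0}, {"translation": [0, 0, 0], "twist": 0}, {"translation": [0, 0, 0], "twist": 0}, {"translation": [0, 0, 0], "twist": 0}, {"translation": [0, 0, 0], "twist": 0}, {"translation": [0, 0, 0], "twist": 0}, {"translation": [0, 0, 0], "twist": 0}, {"translation": [0, 0, 0], "twist": 0}], fingers=0.5)

```text
time: 23.8
tool_pos: [0.4839, 0.1595, 0.1265]
tcp_rot: [[-1.0, 0.004, -0.0], [0.004, 1.0, -0.0], [0.0, -0.0, -1.0]]
ft_force: [0.1, 0.6, -0.6]
gripper_width: 0.0428
finger_force: 0.0
```

move_arm(steps=[{"translation": [0, 0, -0.01], "twist": 0}, {"translation": [0, 0, -0.02], "twist": 0}, {"translation": [0, 0, -0.03], "twist": 0}, {"translation": [0, 0, -0.04], "twist": 0}, {"translation": [0, 0, -0.04], "twist": 0}, {"translation": [0, 0, -0.03], "twist": 0}, {"translation": [0, 0, -0.01], "twist": 0}, {"translation": [0, 0, 0], "twist": 0}])

```text
time: 24.8
tool_pos: [0.484, 0.1596, 0.271]
tcp_rot: [[-1.0, 0.004, 0.001], [0.004, 1.0, 0.0], [-0.001, 0.0, -1.0]]
ft_force: [0.2, 0.0, -0.2]
gripper_width: 0.0425
finger_force: 0.0
```

```bash
python3 - <<'E'
from h import *
from rig import env,get_image
s=env.read_state();go(s,[.5,.2,.2]);print(s["ft_force"])
d={n:get_image(n) for n in("scene","wrist")}
z=lambda im,x,y,w,h,k:cv2.resize(im[y:y+h,x:x+w],None,fx=k,fy=k,interpolation=cv2.INTER_CUBIC)[:,:,::-1]
cv2.imwrite("pics/z.png",np.vstack([z(d["scene"]["image"],260,200,200,140,2),d["wrist"]["image"][:,:,::-1][:310,80:480]]))
D=np.array([.4848,.1595,0])
for n,p in dict(flange=(0,-.058,.078),bend=(0,.058,.078),knobtop=(0,0,.135)).items():
    q=proj(d["scene"],D+p)[0];w=proj(d["wrist"],D+p)[0];print(n,((q-[260,200]+.5)*2-.5).round(),(w-[80,-280]).round())
E
```

```text
t 24.8 tcp [0.484  0.1596 0.271 ] yaw 179.77 units [-0.0197  0.0506  0.0888] twist None
[ 0.18938382  0.00075249 -0.23902332]
flange [185. 116.] [145. 472.]
bend [313. 195.] [250. 472.]
knobtop [257.  99.] [197. 488.]
```

View pics/z.png

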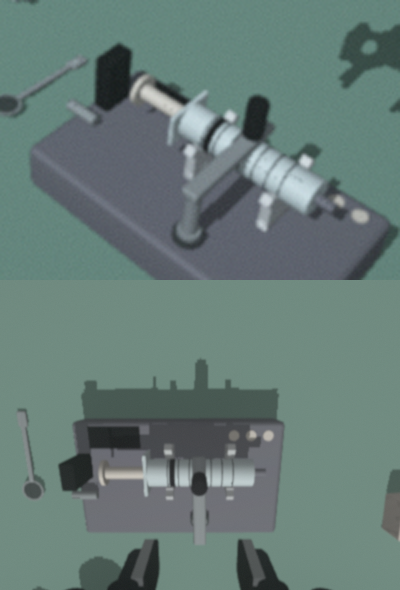

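The bar lies square across the seated barrel. The knob top is at (257,99) in the scene crop and (199,485) in the wrist crop, and the flange is at (145,474), all on prediction. The robot is clear, so I'm handing in.

```bash
python3 -c "
from rig import workorder
print(workorder.job_done())"
```

```text
the job is handed in; nothing more can be done
None
```

The job is handed in at about 25 s: the large syringe is seated nozzle-left and mid-cradle, and the clamp bar rests square across its barrel with the gripper clear; the hand-in returned no verdict.

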